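# Close the ornament tubs for the night

### The job

Close both blue ornament tubs: lay the gold cane that lies across the larger one flat in the green tray, and set on each tub the wooden lid that fits it, seated fully home and level on the rim. Lower the cane and the lids gently instead of dropping them, keep the tubs upright and where they stand, and leave everything else alone.

Things in the scene. Friction and masses are not known exactly. Their poses are not given: they have to be found in the camera images.
- big_tub: The larger loose blue round tub, standing open on the bench: outside diameter 116 mm, mouth 108 mm across inside, wall 4 mm, height 80 mm, about 0.55 kg; gold and red balls lie low inside, below 50 mm (part of the tub). Origin: centre of its underside, z up; the rim is at 80 mm. The gold cane lies across this one at the start.
- small_tub: The smaller loose blue round tub, standing open on the bench: outside diameter 92 mm, mouth 84 mm across inside, wall 4 mm, height 80 mm, about 0.55 kg; gold and red balls lie low inside, below 50 mm (part of the tub). Origin: centre of its underside, z up; the rim is at 80 mm.
- big_lid: The largest loose wooden lid, lying knob up. Light disc 120 mm across, 7 mm thick; under it a plug 102 mm across, 10 mm deep, tapered at its foot; on top a dark round knob 28 mm across, 45 mm tall. Origin: centre of the plug's underside, z up: disc at 10 to 17 mm, knob at 17 to 62 mm. 0.16 kg. Fits the larger tub; seated, its origin is 70 mm above the tub's.
- small_lid: The middle-sized loose wooden lid, lying knob up. Light disc 96 mm across, 7 mm thick; under it a plug 78 mm across, 10 mm deep, tapered at its foot; on top a dark round knob 28 mm across, 45 mm tall. Origin: centre of the plug's underside, z up: disc at 10 to 17 mm, knob at 17 to 62 mm. 0.16 kg. Fits the smaller tub; seated, its origin is 70 mm above the tub's.
- spare_lid: The smallest loose wooden lid, lying knob up. Light disc 74 mm across, 7 mm thick; under it a plug 58 mm across, 10 mm deep, tapered at its foot; on top a dark round knob 28 mm across, 45 mm tall. Origin: centre of the plug's underside, z up: disc at 10 to 17 mm, knob at 17 to 62 mm. 0.16 kg. Fits neither tub; to be left where it is.
- cane: Rigid gold candy cane with red bands, a 16 mm round bar, 165 mm long, 56 mm over the hook, 0.06 kg, flat across the larger tub's rim. Origin: underside of the shaft, x along it to the hook, z up. Shaft from x = -85 to 50 mm; the hook bends to +y and ends at x = 22, y = 40 mm. Mass centre near x = 15, y = 10 mm. At the start the origin is within 15 mm of the tub's axis, at rim height.
- cane_mid (a point): Point on the cane's bar axis, 8 mm above the cane's origin: where to grasp the shaft. Fingers opened about 30 mm go down inside the tub's mouth on both sides of it.
- cane_tray: Shallow empty green plastic tray fixed to the bench at the left or right side, outside 230 by 110 mm, 30 mm high, walls and floor 5 mm. Origin: centre of its underside; x along its length.
- cane_rack: Low wooden rack with finished canes, fixed on the side opposite the tray, 220 by 115 mm, 55 mm high; its canes stay there. Origin: centre of its underside.
- glue_bottle: Loose white bottle with an orange cap, 54 mm in diameter, 120 mm tall, bystander. Origin: centre of its underside.
- bauble_jar: Loose green jar with a red cap, 70 mm in diameter, 110 mm tall, bystander. Origin: centre of its underside.
Not all that is in view belongs to the job. Leave any turquoise look-alike of the small_lid alone.

How it is judged:
At the end, for the whole second after the job is handed in: Each lid sits on its own tub: within 6 mm of its axis, at its seated height within 3 mm, lid and tub level within 2 degrees and still. The cane lies flat in the green tray (its shaft point within 75 mm along and 45 mm across of the tray's centre, on the floor, flat within 7 degrees), at rest (horizontal distance between big_lid and big_tub below 0.006 m and z of big_lid in the frame of big_tub between 0.067 and 0.073 m and angle between each of big_lid, big_tub, small_lid, small_tub's own z axis and vertical below 0.035 rad and linear speed of each of big_lid, small_lid, cane below 0.02 m/s and horizontal distance between small_lid and small_tub below 0.006 m and z of small_lid in the frame of small_tub between 0.067 and 0.073 m and x of cane_mid in the frame of cane_tray between -0.075 and 0.075 m and y of cane_mid in the frame of cane_tray between -0.045 and 0.045 m and z of cane_mid in the frame of cane_tray below 0.022 m and angle between the z axis of cane and the z axis of cane_tray, either way round below 0.12 rad); the robot touches nothing.
It fails at once if a lid is let fall from more than 18 mm above its seat ((horizontal distance between big_lid and big_tub below 0.04 m and z of big_lid in the frame of big_tub above 0.088 m and contact force between big_lid and the fingers below 0.02 N and linear speed of big_lid above 0.1 m/s) or (horizontal distance between small_lid and small_tub below 0.04 m and z of small_lid in the frame of small_tub above 0.088 m and contact force between small_lid and the fingers below 0.02 N and linear speed of small_lid above 0.1 m/s)).
It fails at once if the cane is let fall from more than 50 mm above the tray floor (horizontal distance between cane_mid and cane_tray below 0.1 m and height (world z) of cane_mid above 0.063 m and contact force between cane and the fingers below 0.02 N and linear speed of cane above 0.1 m/s).
It fails at once if a tub is shifted more than 40 mm or tipped more than 14 degrees (distance of any of big_tub, small_tub from where it was at the start of the episode above 0.04 m or angle between any of big_tub, small_tub's own z axis and vertical above 0.25 rad).
It fails at once if another thing on the bench (spare lid, bottle, jar) is shifted more than 30 mm or tipped over (distance of any of spare_lid, glue_bottle, bauble_jar from where it was at the start of the episode above 0.03 m or angle between any of spare_lid, glue_bottle, bauble_jar's own z axis and vertical above 0.4 rad).
It also fails if it takes over 72 s, if anything falls off the work surface, if the arm or the gripper's body presses on something with over 40 N, if the wrist force passes 120 N, or if a joint passes its speed limit or range.

### The arm

A 6-joint arm with a two-finger parallel gripper is mounted at the origin on the work surface. World frame = base frame: x ahead of the robot, y to its left, z up, the work surface at z = 0. Lengths are in m, angles in rad, forces in N, time in s.
With the tool pointing down it reaches from about 0.2 to 0.875 m from the base axis. Payload 3.4 kg.
Tool frame: the origin (TCP) lies between the finger pads; the fingertips stand 25 mm ahead of it and the grasp point (between the pads) lies 6 mm ahead of it (r.nose_length is the z of the fingertips in the tool frame, in m); z points along the fingers, y is the line along which they close (so a half turn about z gives the same grasp; the last joint's range is limited). The gripper opens to 94 mm and grips with 3 to 60 N. Pads are 16 mm wide; open, the fingers measure 119 mm over their backs; the gripper's body (75 mm by 177 mm) begins 78 mm behind the grasp point.
Start: joints at [1.07, 0.276, 1.505, -0, 1.361, -0.121], TCP at [0.213, 0.534, 0.23] pointing down, gripper open.
Joint ranges: [-2.89, 2.89], [-0.75, 2.08], [0.22, 2.7], [-1.18, 4.32], [0.11, 2.71], [-2.7, 2.7]. Speed limits (rad/s): [2.57, 2.57, 3.14, 3.14, 3.14, 3.14].

### API

Orientations are given as a unit quaternion [w, x, y, z].
In Python, from plant import r, gripper_to, inverse_kinematics, vision, models, telemetry gives the robot as it stands. Calls block until the motion is done:
- r.move_to(position, orientation): joint-space move of the TCP to a pose.
- r.move_l(position, rot=None, vel=0.15, guard=None): straight line of the TCP; rot=None keeps the orientation; vel is the mean speed in m/s. With guard (N) it stops when the force on the tool has changed by that much, and returns True; else False.
- r.movej(angles): joint-space move.
- gripper_to(opening, f_grip=None): finger opening in m; f_grip is the grip in N (None keeps the last); returns when the fingers have stopped.
- r.hold(seconds).
- inverse_kinematics(position, orientation): joint angles nearest the present ones, or None.
- vision.snapshot(name): name is "scene" or "top" or "wrist"; returns the picture (420x560x3 uint8, red, green, blue); there is no depth.
- vision.get_calibration(name): a dict with "fx", "fy", "cx", "cy" (pixels), "position" and "orientation" of the camera in the world. Camera axes: x right, y down, z forward; pixel columns grow to the right and rows downward; lengths in m; the calibration is good to about 2 mm. A picture is of the moment at which its call begins: read the wrist's pose just before it. get_calibration takes no time and is no camera call; for the wrist camera it gives the pose at the moment of the call.
A pose or a line that the arm cannot do raises r.PlanningError and nothing moves.
- r.sign_off(): hands the job in; it is judged then, once.
Trained networks look in the newest picture that a camera, given by its name, has taken for a name from the list of things; names that differ only in an ending like _2 or _b are one class to them, and where a whole thing is asked for, a point or a joint stands for the part that bears it (a point fixed in the world has none). Each returns a list of dicts, best first, with "score" (0 to 1); they miss things now and then, are a little off and sometimes report something else, mostly with a low value. They report only what shows in the picture. A call takes as long as a camera call. They do not tell look-alikes from the thing itself.
- models.boxes_of(thing, camera): "at" ([x, y, z] in m, in world coordinates, good to about 4 mm: the middle of the surface that is visible of it).
- models.regions_of(thing, camera): "pixels" (420x560 bool, what is visible of it).
- models.mark_of(thing, camera): "at" ([x, y, z] in m, in world coordinates, good to about 4 mm: a listed point, or the origin of a listed thing).
Readings, each from a call of its own:
- telemetry.current_t(): time.
- telemetry.current_joints(): joint angles.
- telemetry.current_dq(): joint speeds.
- telemetry.current_joint_efforts(): joint torques, N m.
- telemetry.current_ee_pos(): TCP position.
- telemetry.current_tool_rot(): TCP orientation.
- telemetry.current_wrist_force(): force on the tool from outside, world axes, zero at the start.
- telemetry.current_torque(): the same for the moment, N m.
- telemetry.current_opening(): finger opening in m.
- telemetry.current_finger_force(): force on a finger pad.
Only numpy, scipy, OpenCV 4.12 (cv2) and the standard library are available. Lean on these libraries where they do the work, as an engineer would, in place of code of your own. Each camera call takes 0.05 s, during which the arm holds its last target. There are 200 camera calls.

## Working session

There is one attempt and no reset: what is moved stays moved. The work goes in short steps, each a Python script; the robot and the scene stay as the last script left them, time stands still between calls to the robot, and variables do not carry over. Pictures are saved under pics/ and viewed, at most 10 in all, crops included, and the job is handed in when it is done.

```bash
mkdir -p pics; ls
python3 - <<'E'
from plant import r, gripper_to, inverse_kinematics, vision, models, telemetry
import cv2,numpy as np
ims=[]
for c in ["top","scene"]:
    im=vision.snapshot(c); ims.append(im); cv2.imwrite(f"pics/{c}0.png",im[:,:,::-1])
    for n in ["big_tub","small_tub","big_lid","small_lid","spare_lid","cane","cane_mid","cane_tray","cane_rack","glue_bottle","bauble_jar"]:
        try: print(c,n,[(np.round(d["at"],3).tolist(),round(d["score"],2)) for d in models.mark_of(n,c)])
        except Exception as e: print(n,e)
    k=vision.get_calibration(c);print({a:np.round(b,3) for a,b in k.items()})
print(telemetry.current_t(),telemetry.current_tool_rot())
E
```

```text
pics
top big_tub [([0.622, 0.081, 0.003], 0.71)]
top small_tub [([0.632, 0.087, 0.082], 0.71), ([0.439, -0.006, -0.001], 0.59)]
top big_lid [([0.655, 0.24, -0.0], 0.56)]
top small_lid [([0.642, -0.391, 0.001], 0.8), ([0.34, -0.257, 0.001], 0.6), ([0.651, -0.239, -0.002], 0.59)]
top spare_lid [([0.46, -0.167, 0.002], 0.68), ([0.652, -0.235, 0.001], 0.45)]
top cane [([0.63, 0.089, 0.081], 0.7), ([0.44, -0.007, 0.0], 0.55)]
top cane_mid [([0.624, 0.087, 0.086], 0.79)]
top cane_tray [([0.421, 0.382, -0.001], 0.92)]
top cane_rack [([0.426, -0.39, 0.002], 0.57), ([0.654, 0.242, 0.0], 0.34)]
top glue_bottle [([0.464, 0.15, -0.002], 0.79)]
top bauble_jar [([0.652, -0.093, 0.001], 0.63)]
{'fx': np.float64(478.399), 'fy': np.float64(478.399), 'cx': np.float64(279.994), 'cy': np.float64(206.262), 'position': array([ 0.256, -0.01 ,  1.356]), 'orientation': array([-0.072,  0.712, -0.695,  0.068])}
scene big_tub [([0.621, 0.084, -0.003], 0.91), ([0.465, -0.17, 0.004], 0.47), ([0.652, -0.09, -0.002], 0.47), ([0.633, 0.089, 0.089], 0.22)]
scene small_tub [([0.442, -0.001, 0.003], 0.7)]
scene big_lid [([0.652, 0.244, -0.001], 0.83)]
scene small_lid [([0.332, -0.261, 0.001], 0.86), ([0.635, -0.39, -0.001], 0.8), ([0.651, -0.238, 0.004], 0.76)]
scene spare_lid [([0.464, -0.164, -0.0], 0.68), ([0.648, -0.091, -0.003], 0.23)]
scene cane [([0.628, 0.088, 0.08], 0.98)]
scene cane_mid [([0.631, 0.088, 0.09], 0.94)]
scene cane_tray [([0.415, 0.383, 0.003], 0.81)]
scene cane_rack [([0.427, -0.386, 0.0], 0.82)]
scene glue_bottle [([0.466, 0.152, 0.0], 0.96), ([0.623, 0.084, -0.001], 0.3)]
scene bauble_jar [([0.651, -0.09, -0.001], 0.77)]
{'fx': np.float64(407.704), 'fy': np.float64(407.704), 'cx': np.float64(281.014), 'cy': np.float64(212.019), 'position': array([ 0.941, -0.323,  1.027]), 'orientation': array([-0.22 ,  0.865,  0.436, -0.116])}
1.2 [2.26047149e-05 1.88787716e-01 9.82017919e-01 7.08754939e-05]
```

View pics/top0.png

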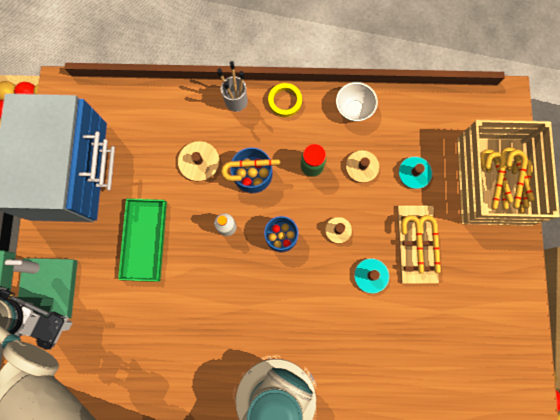

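View pics/scene0.png

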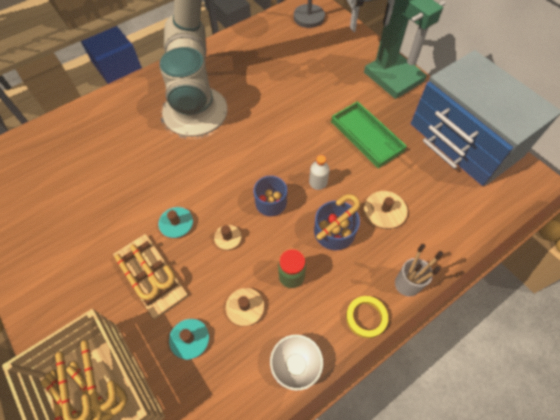

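Candidates for small_lid (top picture): wooden (363,166), turquoise (415,172) and (372,276), wooden spare (339,230), wooden big (198,160). I choose the wooden middle-sized one at (363,166), world (0.651, -0.239). The cane lies on the big tub at (250,170) with its hook to the left; the tray is at (143,240).

```bash
cat > h.py <<'E'
from plant import r, gripper_to, inverse_kinematics, vision, models, telemetry
import cv2,numpy as np
from scipy.spatial.transform import Rotation as R
from scipy.optimize import least_squares
def rot(q): return R.from_quat(np.roll(q,-1))
def down(a):
    c,s=np.cos(a),np.sin(a)
    q=R.from_matrix(np.array([[-s,c,0],[c,s,0],[0,0,-1]]).T).as_quat()
    return np.roll(q,1)
def camtool():
    k=vision.get_calibration("wrist"); T=rot(telemetry.current_tool_rot())
    return T.inv().apply(np.array(k["position"])-telemetry.current_ee_pos()), T.inv()*rot(k["orientation"])
def look(xy,z,h,a):
    """TCP position at height h, closing angle a, whose wrist camera axis hits (xy,z)"""
    o,c=camtool(); D=rot(down(a)); p=D.apply(o); d=(D*c).apply([0,0,1])
    t=(z-(h+p[2]))/d[2]; return np.array([*(np.array(xy)-p[:2]-t*d[:2]),h])
def toplane(k,px,z):
    px=np.atleast_2d(px).astype(float)
    v=np.c_[(px[:,0]-k["cx"])/k["fx"],(px[:,1]-k["cy"])/k["fy"],np.ones(len(px))]
    v=rot(k["orientation"]).apply(v); p=np.array(k["position"])
    return (p+v*((z-p[2])/v[:,2])[:,None])[:,:2]
def topix(k,P):
    v=rot(k["orientation"]).inv().apply(np.atleast_2d(P)-np.array(k["position"]))
    return v[:,:2]/v[:,2:]*[k["fx"],k["fy"]]+[k["cx"],k["cy"]]
def mask(n,cam,near,z):
    """region of class n whose centre lies nearest to `near`"""
    k=vision.get_calibration(cam); b=None
    for d in models.regions_of(n,cam):
        m=d["pixels"].astype(np.uint8)
        if m.sum()<100: continue
        c=toplane(k,np.argwhere(m)[:,::-1].mean(0),z)[0]; e=np.linalg.norm(c-near)
        if e<.06 and (b is None or e<b[0]): b=(e,m)
    return None if b is None else b[1]
def circle(k,m,z,rad):
    c=max(cv2.findContours(m,cv2.RETR_EXTERNAL,cv2.CHAIN_APPROX_NONE)[0],key=cv2.contourArea)
    c=cv2.convexHull(c)[:,0]; ok=((c>3)&(c<[556,416])).all(1)
    P=toplane(k,c[ok],z); f=lambda x:np.hypot(*(P-x[:2]).T)-x[2]
    s=least_squares(f,[*P.mean(0),rad],loss="soft_l1",f_scale=.001)
    return np.round(s.x,4),round(float(np.abs(f(s.x)).mean()),4)
E
python3 - <<'E'
from h import *
o,c=camtool(); print(o,c.as_matrix().round(2))
p=look([.622,.083],.08,.30,0.); print(p)
q=down(0.) 
s=inverse_kinematics(p,q); print(s)
if s is None or abs(s[5])>2.2: q=down(np.pi); p=look([.622,.083],.08,.30,np.pi); print(p,inverse_kinematics(p,q))
r.move_to(p,q)
im=vision.snapshot("wrist"); cv2.imwrite("pics/w1.png",im[:,:,::-1])
k=vision.get_calibration("wrist")
for n in ["big_tub","cane"]:
    m=mask(n,"wrist",[.622,.083],.08); 
    if m is None: print(n,None);continue
    np.save(n+".npy",m); print(n,m.sum(),circle(k,m,.08,.058))
print(models.mark_of("cane_mid","wrist"),models.mark_of("big_tub","wrist"))
print(telemetry.current_t(),telemetry.current_ee_pos())
E
```

```text
[ 0.07142746 -0.00064191 -0.15479942] [[-0.   -0.97 -0.25]
 [ 1.   -0.   -0.  ]
 [ 0.   -0.25  0.97]]
[0.62289487 0.1072041  0.3       ]
[ 6.04137410e-02  3.36549453e-01  1.24717463e+00 -4.44089210e-16
  1.55786857e+00  6.04137410e-02]
big_tub 5317 (array([0.6213, 0.0828, 0.0582]), 0.003)
cane 2420 (array([0.6226, 0.0782, 0.0779]), 0.0084)
[{'at': [0.6292, 0.0931, 0.0886], 'score': 0.74}] [{'at': [0.6225, 0.0804, -0.002], 'score': 0.9}]
3.5833 [0.62268151 0.10792595 0.29999669]
```

View pics/w1.png

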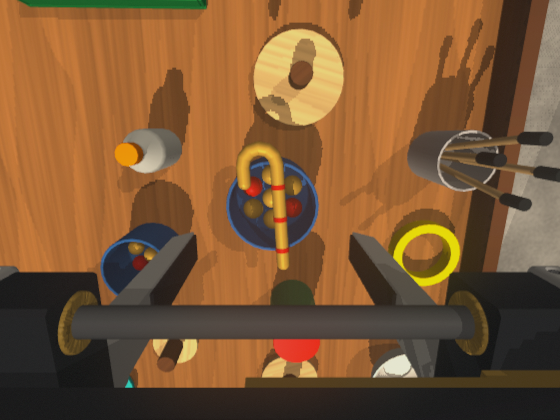

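The wrist view shows the cane shaft from its tail at (284,268) up to (277,165), with the hook to the left ending near (244,186). The tub is centred at about (272,205) and the big lid at (299,77).

```bash
cat >> h.py <<'E'
def place(p,z,a,vel=.15,guard=None):
    return r.move_l([p[0],p[1],z],down(a),vel=vel,guard=guard)
E
python3 - <<'E'
from h import *
k=vision.get_calibration("wrist"); m=np.load("cane.npy")
rows=np.arange(190,258); 
cen=[]
for y in rows:
    x=np.flatnonzero(m[y,262:300])+262
    if 5<len(x)<20: cen.append((x.mean(),y))
P=toplane(k,cen,.088); vx,vy,x0,y0=cv2.fitLine(P.astype(np.float32),cv2.DIST_HUBER,0,.01,.01).ravel()
d=np.array([vx,vy]); d*=np.sign(d[1]); c=np.array([x0,y0])
A=toplane(k,np.argwhere(m)[:,::-1],.088); s=(A-c)@d; lo,hi=np.percentile(s,[.3,99.7]); 
o=c+d*(lo+.085); o2=c+d*(hi-.080)
print(len(cen),"len",hi-lo,"origin",o,o2,"yaw",np.degrees(np.arctan2(d[1],d[0])))
yaw=np.arctan2(d[1],d[0]); g=(o+o2)/2+d*.003; a=yaw-np.pi/2
print(g,a)
# grasp: tips 9 mm below the bar axis
gripper_to(.032,15)
z=.088-.009+.025
r.move_to([*g,.17],down(a)); place(g,z,a,.12)
print(telemetry.current_wrist_force())
gripper_to(0.0,15); print("open",telemetry.current_opening(),telemetry.current_finger_force())
place(g,.22,a,.12); r.hold(.1)
print(telemetry.current_opening(),telemetry.current_t())
b=r.move_to; im=vision.snapshot("wrist"); cv2.imwrite("pics/w2.png",im[:,:,::-1])
im=vision.snapshot("top")
k=vision.get_calibration("top"); t=np.array([.418,.3825])
mt=mask("cane_tray","top",t,.03); c=max(cv2.findContours(mt,0,1)[0],key=cv2.contourArea)
Q=toplane(k,c[:,0],.03); print("tray",cv2.minAreaRect(Q.astype(np.float32)))
np.save("grasp.npy",[*g,a])
E
```

```text
68 len 0.16098999433009076 origin [0.6297183  0.08719321] [0.63002425 0.0831949 ] yaw 94.375656
[0.62964239 0.08818531] 0.07636964
[-0.18320646  0.65262876  0.3632739 ]
open 0.015521669359259554 14.999994188547134
0.015342094545992958 7.55
tray ((0.42177504301071167, 0.38312840461730957), (0.1182575672864914, 0.23133273422718048), 89.22815704345703)
```

View pics/w2.png

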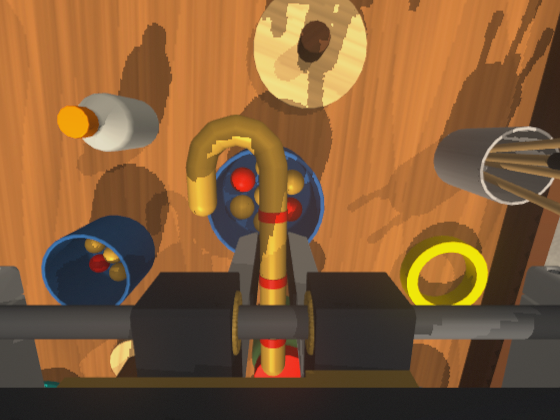

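The cane is held level, and its shaft runs straight between the fingers (pixel 270,210 to 275,370). Next it goes into the tray.

```bash
python3 - <<'E'
from h import *
ty=np.radians(-.8); tc=np.array([.421,.383]); best=None
for yaw in (ty,ty+np.pi):
    d=np.array([np.cos(yaw),np.sin(yaw)]); n=np.array([-d[1],d[0]])
    g=tc-.012*n+.003*d
    s=inverse_kinematics([*g,.2],down(yaw-np.pi/2))
    print(yaw,g,None if s is None else np.round(s,2))
    if s is not None and (best is None or abs(s[5])<abs(best[0])): best=(s[5],g,yaw-np.pi/2)
_,g,a=best
r.move_to([*g,.2],down(a))
place(g,.06,a,.15); print("guard",place(g,.031,a,.04,guard=5),telemetry.current_ee_pos())
gripper_to(.034); r.hold(.1)
place(g,.13,a,.15)
print(telemetry.current_t())
for c in ("top","scene"):
    im=vision.snapshot(c); cv2.imwrite(f"pics/{c}2.png",im[:,:,::-1])
    print([(np.round(x["at"],3),x["score"]) for x in models.mark_of("cane_mid",c)])
cv2.imwrite("pics/c2.png",cv2.resize(im[60:220,300:460,::-1],(640,640)))
# big lid: look, then tub look
L=np.array([.654,.242]); p=look(L,.017,.27,0.); r.move_to(p,down(0.))
r.hold(.15); im=vision.snapshot("wrist"); k=vision.get_calibration("wrist"); cv2.imwrite("pics/w3.png",im[:,:,::-1])
m=mask("big_lid","wrist",L,.017); print(None if m is None else circle(k,m,.017,.06))
T=np.array([.622,.083]); p=look(T,.08,.27,0.); r.move_to(p,down(0.))
r.hold(.15); im=vision.snapshot("wrist"); k=vision.get_calibration("wrist"); cv2.imwrite("pics/w4.png",im[:,:,::-1])
m=mask("big_tub","wrist",T,.08); print(None if m is None else circle(k,m,.08,.058)); np.save("bt.npy",m)
print(telemetry.current_t(),telemetry.current_joints().round(2))
E
python3 -c "
import cv2,numpy as np
a=cv2.imread('pics/w3.png');b=cv2.imread('pics/w4.png');c=cv2.imread('pics/c2.png')
cv2.imwrite('pics/j.png',np.hstack([cv2.resize(a,None,fx=.5,fy=.5),cv2.resize(b,None,fx=.5,fy=.5),cv2.resize(c,(210,210))]))"
```

```text
-0.013962634015954637 [0.42383216 0.37095928] [ 0.6   0.28  1.58 -0.    1.28  2.18]
3.1276300195738385 [0.41816784 0.39504072] [ 0.64  0.29  1.56 -0.    1.29 -0.92]
guard True [0.41758332 0.39463241 0.03027914]
12.35
[(array([0.416, 0.393, 0.008]), 0.61)]
[(array([0.419, 0.392, 0.013]), 0.66)]
(array([0.6556, 0.2412, 0.0599]), 0.0002)
(array([0.6211, 0.0833, 0.0583]), 0.001)
14.9417 [0.05 0.34 1.31 0.   1.49 0.05]
```

View pics/j.png

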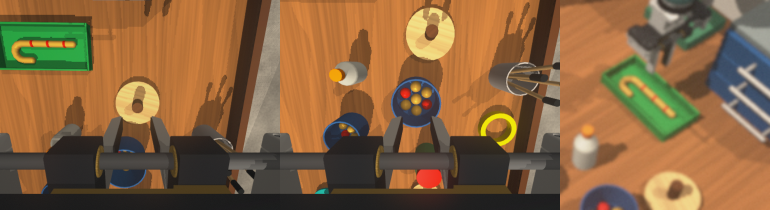

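The cane lies flat in the tray, centred. The big lid is centred at (137,102) and the tub at (416,102) in the half-scale views. Next I fit the tub silhouette including its wall, then move the big lid.

```bash
cat >> h.py <<'E'
def tubfit(k,m,xy,rad):
    c=max(cv2.findContours(m,cv2.RETR_EXTERNAL,cv2.CHAIN_APPROX_NONE)[0],key=cv2.contourArea)
    c=cv2.convexHull(c)[:,0].astype(float); t=np.linspace(0,2*np.pi,180)
    def f(x):
        P=np.vstack([np.c_[x[0]+rad*np.cos(t),x[1]+rad*np.sin(t),0*t+z] for z in (0,.08)])
        h=cv2.convexHull(topix(k,P).astype(np.float32))
        return [cv2.pointPolygonTest(h,(float(a),float(b)),True) for a,b in c]
    s=least_squares(f,xy,diff_step=1e-3,loss="soft_l1"); return s.x.round(4),np.abs(s.fun).mean().round(2)
def pick(L,a):
    gripper_to(.055,20); r.move_to([*L,.15],down(a)); place(L,.048,a,.12)
    gripper_to(0.,20); print("open",telemetry.current_opening(),telemetry.current_finger_force())
    place(L,.26,a,.2)
def seat(T,a):
    r.move_to([*T,.26],down(a)); place(T,.14,a,.15); r.hold(.1)
    g=place(T,.1175,a,.03,guard=7); e=telemetry.current_ee_pos()
    print("guard",g,"tcp",e,"F",telemetry.current_wrist_force(),"t",telemetry.current_t()); return e[2]
E
python3 - <<'E'
from h import *
k=vision.get_calibration("wrist"); m=np.load("bt.npy")
T,res=tubfit(k,m,[.6211,.0833],.058); print(T,res)
L=np.array([.6556,.2412])
pick(L,0.); r.hold(.1); print(telemetry.current_wrist_force())
im=vision.snapshot("wrist"); cv2.imwrite("pics/w5.png",im[:,:,::-1])
k=vision.get_calibration("wrist"); e=telemetry.current_ee_pos()
m=mask("big_lid","wrist",L,.22)
if m is not None: print(e,circle(k,m,e[2]-.031,.06))
seat(T,0.)
im=vision.snapshot("wrist"); cv2.imwrite("pics/w6.png",im[:,:,::-1])
E
python3 -c "
import cv2,numpy as np
a=cv2.imread('pics/w5.png');b=cv2.imread('pics/w6.png')
cv2.imwrite('pics/j2.png',np.hstack([cv2.resize(x,(400,300)) for x in(a,b)]))"
```

```text
[0.621  0.0815] 0.5
open 0.02758914485037391 20.000189244747162
[-0.55083262  0.49587037 -1.50588677]
[0.65503936 0.24103059 0.25833638] (array([0.6546, 0.2419, 0.0592]), 0.0006)
guard True tcp [0.62048128 0.08144097 0.11825339] F [0.311697   0.58850602 2.73320178] t 21.6417
```

View pics/j2.png

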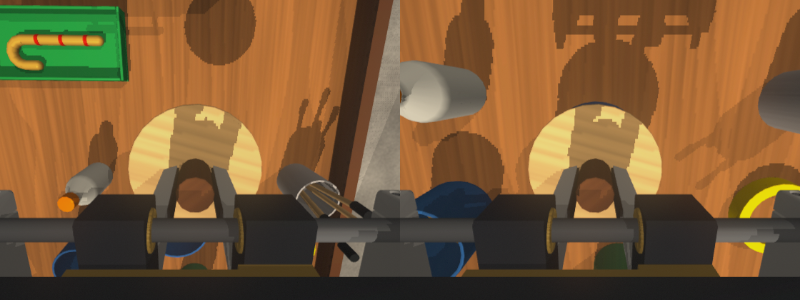

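The lid covers the tub and contact came at the seat height (TCP 0.1183, expected 0.118). I release it and measure the small pair.

```bash
python3 - <<'E'
from h import *
e=telemetry.current_ee_pos()
gripper_to(.055); place(e[:2],.20,0.,.15)
p=look([.621,.0815],.097,.27,0.); r.move_to(p,down(0.)); r.hold(.1)
im=vision.snapshot("wrist"); cv2.imwrite("pics/w7.png",im[:,:,::-1]); k=vision.get_calibration("wrist")
m=mask("big_lid","wrist",[.621,.0815],.097); print("lid seated",None if m is None else circle(k,m,.097,.06))
T=np.array([.441,-.004]); p=look(T,.08,.27,0.); r.move_to(p,down(0.)); r.hold(.1)
im=vision.snapshot("wrist"); cv2.imwrite("pics/w8.png",im[:,:,::-1]); k=vision.get_calibration("wrist")
m=mask("small_tub","wrist",T,.08); print("stub",None if m is None else (circle(k,m,.08,.046),tubfit(k,m,T,.046)))
L=np.array([.651,-.238]); p=look(L,.017,.27,0.); r.move_to(p,down(0.)); r.hold(.1)
im=vision.snapshot("wrist"); cv2.imwrite("pics/w9.png",im[:,:,::-1]); k=vision.get_calibration("wrist")
m=mask("small_lid","wrist",L,.017); print("slid",None if m is None else circle(k,m,.017,.048))
print(telemetry.current_t(),telemetry.current_joints().round(2))
E
python3 -c "
import cv2,numpy as np
cv2.imwrite('pics/j3.png',np.hstack([cv2.resize(cv2.imread(f'pics/w{i}.png'),(266,200)) for i in(7,8,9)]))"
```

```text
lid seated (array([0.62  , 0.0837, 0.0576]), 0.0003)
stub ((array([ 0.4406, -0.0028,  0.0471]), 0.0015), (array([ 0.4403, -0.0059]), np.float64(0.72)))
slid (array([ 0.6502, -0.2362,  0.048 ]), 0.0005)
25.9583 [-0.41  0.42  1.18  0.    1.54 -0.41]
```

View pics/j3.png

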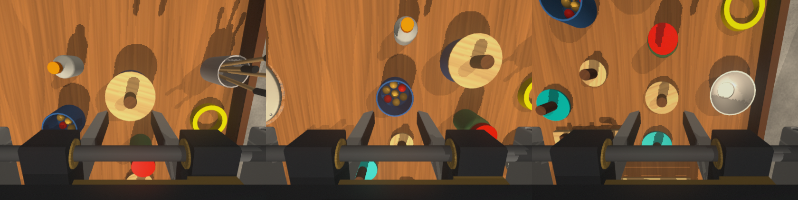

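The big lid sits centred on its tub (130,97). The small tub is at (395,97) in the strip and the wooden small lid at (661,96), clear of its neighbours. I pick the small lid and cross-check the small tub's centre by colour.

Run:
```python
from h import *
def kat(p):
    o,c=camtool(); D=rot(down(0.)); k=dict(vision.get_calibration("wrist")); k["position"]=D.apply(o)+p; k["orientation"]=np.roll((D*c).as_quat(),1); return k
def blue(f,k,xy,rad):
    h=cv2.cvtColor(cv2.imread(f),cv2.COLOR_BGR2HSV); b=cv2.inRange(h,(100,110,20),(130,255,255))
    n,l,st,ce=cv2.connectedComponentsWithStats(cv2.morphologyEx(b,cv2.MORPH_CLOSE,np.ones((5,5))))
    px=topix(k,[*xy,.05])[0]; i=1+np.argmin([np.hypot(*(c-px))+(1e3 if s[4]<500 else 0) for c,s in zip(ce[1:],st[1:])])
    m=(l==i).astype(np.uint8); return st[i],circle(k,m,.08,rad),tubfit(k,m,xy,rad)
p8=look([.441,-.004],.08,.27,0.); k8=kat(p8); print("cam",k8["position"],blue("pics/w8.png",k8,[.441,-.004],.046))
p4=look([.622,.083],.08,.27,0.); print(blue("pics/w4.png",kat(p4),[.622,.083],.058))
pick(np.array([.6502,-.2362]),0.)
k=kat(look([.621,.0815],.097,.27,0.)) 
h=cv2.cvtColor(cv2.imread("pics/w7.png"),cv2.COLOR_BGR2HSV); 
print(telemetry.current_t(),telemetry.current_ee_pos())
```

```text
cam [0.44081211 0.08397132 0.42482863] (array([232, 168,  79,  76, 644], dtype=int32), (array([ 0.4388, -0.0048,  0.0451]), 0.0002), (array([ 0.4389, -0.0064]), np.float64(2.26)))
(array([223, 158,  99,  76, 718], dtype=int32), (array([0.6209, 0.081 , 0.057 ]), 0.0002), (array([0.6206, 0.0769]), np.float64(1.44)))
open 0.027554955837943367 20.000296533107758
29.4917 [ 0.64950207 -0.23589052  0.25838649]
```

```bash
python3 - <<'E'
from h import *
T=np.array([.4394,-.0052])
z=seat(T,0.); print("mom",telemetry.current_torque())
if z<.1195:
    gripper_to(.055); e=telemetry.current_ee_pos(); place(e[:2],.20,0.,.15)
    for n,c,rad in (("small_lid",T,.048),("big_lid",np.array([.621,.0815]),.06)):
        r.move_to(look(c,.087,.27,0.),down(0.)); r.hold(.1)
        im=vision.snapshot("wrist"); k=vision.get_calibration("wrist"); cv2.imwrite(f"pics/f_{n}.png",im[:,:,::-1])
        m=mask(n,"wrist",c,.087); print(n,None if m is None else circle(k,m,.087,rad))
    for c in("top","scene"): cv2.imwrite(f"pics/f_{c}.png",vision.snapshot(c)[:,:,::-1])
print(telemetry.current_t())
E
python3 -c "
import cv2,numpy as np
a=[cv2.imread(f'pics/f_{i}.png') for i in('small_lid','big_lid','scene')]
cv2.imwrite('pics/j4.png',np.hstack([a[0][100:310,150:410],a[1][100:310,150:410],a[2][100:310,180:440]]))"
```

```text
guard True tcp [ 0.43890099 -0.00509967  0.11821853] F [-0.07327243  0.15331344  3.61830332] t 32.4333
mom [-0.03861204  0.12327065 -0.01068629]
small_lid (array([ 0.4386, -0.0052,  0.0476]), 0.0002)
big_lid (array([0.6201, 0.0814, 0.06  ]), 0.0003)
35.4583
```

View pics/j4.png

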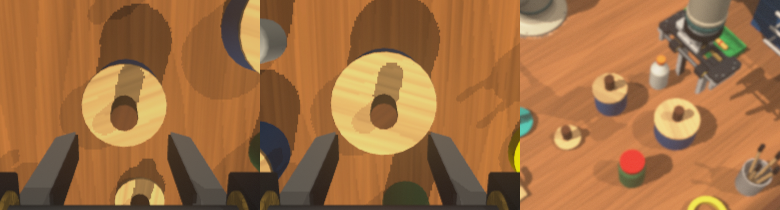

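Both lids are seated level on their tubs: small at (610,85) and big at (677,120) in the scene crop. Both radii match the seated height, and the gripper is clear. I hand the job in.

```bash
python3 -c "
from h import *
r.hold(.3); print(r.sign_off())"
```

```text
the job is handed in; nothing more can be done
None
```

I handed the job in at about 36 s: the cane lies flat in the green tray, and both wooden lids sit level and fully home on their tubs by the final camera check, though the hand-in returned no verdict.

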